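# Fit the scraper blade over the locating pin of its holder

## Robot

A 6-joint arm with a two-finger parallel gripper is mounted at the origin on a cart in front of the work surface, level with it; the furniture and walls round the work are solid. World frame = base frame: x ahead of the robot, y to its left, z up, the work surface at z = 0. Lengths are in mm, angles in degrees, forces in N, time in s.
With the tool pointing down it reaches from about 275 to 825 mm from the base axis. Payload 4.9 kg.
Tool frame: the origin (TCP) lies midway between the tips of the shut fingers; the grasp point (between the pads) lies 19 mm behind it; z points along the fingers, y is the line along which they close (so a half turn about z gives the same grasp; the last joint's range is limited). The gripper opens to 85 mm and grips with 20 to 120 N. Pads are 22 mm wide; open, the fingers measure 114 mm over their backs; the gripper's body (76 mm by 85 mm) begins 54 mm behind the grasp point. The pads swing forward as they close: fully open they stand 13 mm farther back than shut.
Start: joints at [-80.913, 18.69, -11.035, 60.275, 0, 82.311], TCP at [158.761, -526.606, 206.181] pointing down, gripper open.
Joint ranges: [-152.03, 152.03], [-55.5, 102.48], [-74.3, 77.21], [-110.64, 120.58], [-84.22, 78.4], [-180, 180]. Speed limits (degrees/s): [147.25, 147.25, 180, 180, 180, 180].

## Interface

Orientations are given as [roll, pitch, yaw] about the fixed x, y, z axes, in that order (R = Rz(yaw) Ry(pitch) Rx(roll)).
In Python, from workcell import monitor, cams, job gives the robot as it stands. The module is installed in compiled form; this text tells all that it offers.
- The arm moves only by the tool drive_tool, never from a script. Its argument "moves" is text: rows parted by semicolons, each of 6 numbers parted by spaces: the shift along the world's x, y, z in units of 60 mm (1.0 is 60 mm), then the turn, a rotation vector about the world's x, y, z in units of 10 degrees (1.0 is 10 degrees). In form: dx dy dz rx ry rz; .... A call has 1 to 12 rows; each row is the pose to reach, as a shift and turn from the pose commanded when the call began; what a row does not reach only later rows make up. A row lasts 1/8 s, in which the tool goes at most 62.5 mm and 10.7 degrees, less where a joint would pass 70% of its speed; a pose out of reach is approached as far as the arm can. A call with a gripper value outside its range is refused whole. "fingers" is the opening, from 0 (shut) to 1 (fully open), set as the call begins (left out, the last holds). The fingers move at their own pace and stop on an object; "newtons" is the grip in N (left out, the last holds). Time passes only in rows, so rows that repeat a pose let the fingers close. It gives the time, the measured TCP pose, the force, the opening and the grip force at its end, in the units of the state.
- monitor.sense(): the state, without advancing time (a new reading comes with each control period).
- cams.grab_frame(name): name is "scene" or "top"; returns a dict with "pixels" (384x512x3 uint8, blue, green, red), "K" (3x3 intrinsics, pixels), "k1" (the pictures are not rectified: a ray, as slopes to the right and down, at radius r is drawn at 1 + k1 r^2 times it, then the intrinsics apply), "rvec" (rotation vector, rad) and "tvec" (3), from world to camera coordinates, as OpenCV has them. Camera axes: x right, y down, z forward; pixel columns grow to the right and rows downward; lengths in mm; the calibration is good to about 2 mm. A picture is of the moment at which its call begins. There is no depth.
- job.job_done(): hands the job in; it is judged then, once.
The state is a dict: "time": time; "joint_pos": joint angles; "qd": joint speeds; "joint_efforts": joint torques, N m; "eef_pos": TCP position; "ee_rot": TCP orientation; "contact_force": force on the tool from outside, world axes, zero at the start; "wrist_torque": the same for the moment, N m; "gripper_width": finger opening in mm; "gripper_force": force on a finger pad.
Only numpy, scipy, OpenCV 4.12 (cv2) and the standard library are available. Lean on these libraries where they do the work, as an engineer would, in place of code of your own. Each camera call takes 0.05 s, during which the arm holds its last target. There are 200 camera calls.

## Task

Pick up the loose scraper blade by its grip rib and lay it flat in the aluminium blade holder with its notch over the locating pin, then slide it fully home so that its back edge is flush against the fence, and let go. The pin is clamped somewhere left of the middle of the holder, in a different place each time, so feel for it gently and never force the blade against the pin or the fence, nor slam it down. Leave the other things on the counter as they are.

Things in the scene. Friction and masses are not known exactly. Their poses are not given: they have to be found in the camera images.
- holder: Aluminium blade holder fixed to the counter, 110 (x) x 170 (y) mm. Origin: centre of its underside; z up, +x towards its fence. Flat bed 14 mm above the origin, open at the front (-x) and both ends. The fence, a straight rib 14 mm thick along y, has its front face at x = +30 mm and its top 9 mm above the bed. All is rigid: nothing gives when pushed.
- fence: The holder's fence. Origin: where the bed meets its front face, at mid-length (x 30, y 0, z 14 mm in the holder's frame; same axes). A square steel locating pin, 7 x 7 mm, stands 9 mm above the bed, its axis 7 mm in front of the fence. It is locked on a cross slide anywhere from y = +4 to +32 mm, differs each time and is not measured: look or feel for it with the blade.
- blade: Loose flat steel scraper blade, 60 (x) x 110 (y) x 5 mm, 0.14 to 0.28 kg, lying flat, with an upright black grip rib on top, 12 mm thick (x), 50 mm long (y), its top 29 mm above the underside. Origin: on the underside, below the rib's middle; z up. Thin bevelled edge at x = -20 mm, square back edge at x = +40 mm. Pick it by the rib, fingers closing along the blade's x.
- blade_heel (a point): Middle of the blade's back edge, on the underside (x 40, y 0, z 0 mm in the blade's frame; same axes). Here is the mouth of an open, square-cornered notch cut right through the blade: 10 mm wide (y = -5 to +5 mm), 14 mm deep (x = +26 to +40 mm).
- call_bell: Brass-coloured counter bell on a black foot, 82 mm across, 60 mm high; bystander. Origin under its centre.
- stamp: Wooden hand stamp, 45 x 30 x 70 mm; bystander. Origin under its centre.
- saucer: White saucer, 118 mm across, 16 mm high; bystander. Origin under its centre.
- tamper: Steel tamper with dark wooden knob, 58 mm across, 95 mm high; bystander. Origin under its centre.
- lid_stack: Stack of black cup lids, 88 mm across, 44 mm high; bystander. Origin under its centre.

How it is judged (in metres and radians):
On the way, in this order (a step that is already met when the one before it is completed fails the run):
1. the blade has been picked up from the counter (height (world z) of blade above 0.03 m), for 0.2 s.
2. the blade lies home in the holder, notch over the pin (x of blade_heel in the frame of fence between -0.002 and 0.002 m and y of blade_heel in the frame of fence between 0 and 0.036 m and z of blade_heel in the frame of fence between -0.002 and 0.0016 m and angle between the y axis of blade and the y axis of holder, either way round below 0.035 rad and angle between blade's own z axis and vertical below 0.035 rad), for 0.2 s.
At the end, for the whole second after the job is handed in: Blade at rest flat on the bed (within 1.6 mm of it, tilt and skew to the fence under 2 degrees), back edge within 2 mm of the fence, middle of the back edge at y = 0 to 36 mm along the fence; only possible with the pin in the notch (all of step 2 and linear speed of blade below 0.01 m/s); the robot touches nothing.
It fails at once if the blade is forced against the pin or the fence with more than 20 N (contact force between blade and fence above 20 N).
It fails at once if the blade is slammed or pressed down on the holder with more than 70 N (contact force between blade and holder above 70 N).
It fails at once if the arm or fingers press on the holder with more than 25 N (contact force between any of the fingers, the arm and holder above 25 N).
It fails at once if a bystander is moved by more than 15 mm (distance of any of call_bell, stamp, saucer, tamper, lid_stack from where it was at the start of the episode above 0.015 m).
It also fails if it takes over 72 s, if anything falls off the work surface, if the arm or the gripper's body presses on something with over 40 N, if the wrist force passes 120 N, or if a joint passes its speed limit or range.

## Working session

There is one attempt and no reset: what is moved stays moved. The work goes in short steps, Python scripts to look and compute and a tool call to move; the robot and the scene stay as the last step left them, time stands still between calls to the robot, and variables do not carry over. Pictures are saved under pics/ and viewed, at most 11 in all, crops included, and the job is handed in when it is done.

Besides the shell and the picture viewer there is one more tool, called after "Request:" by a JSON object that holds its "fn" and its "kwargs", one argument or row to a line. drive_tool: Moves the arm, as the interface text tells. Its arguments: {"type":"object","properties":{"moves":{"type":"string"},"fingers":{"type":"number"},"newtons":{"type":"number"}},"required":["moves"]}

```bash
mkdir -p pics
cat > h.py <<'E'
import numpy as np, cv2
from workcell import monitor, cams, job
def grab(n,f):
    d=cams.grab_frame(n); cv2.imwrite(f,d["pixels"]); 
    np.savez(f[:-4],**{k:np.array(v) for k,v in d.items()}); return d
def load(f): return dict(np.load(f))
def dist(d): return np.array([float(d["k1"]),0,0,0,0])
def proj(d,P): return cv2.projectPoints(np.float64(P).reshape(-1,1,3),np.float64(d["rvec"]),np.float64(d["tvec"]),np.float64(d["K"]),dist(d))[0].reshape(-1,2)
def rays(d,uv):
    n=cv2.undistortPoints(np.float64(uv).reshape(-1,1,2),np.float64(d["K"]),dist(d)).reshape(-1,2)
    R=cv2.Rodrigues(np.float64(d["rvec"]))[0]; c=-R.T@np.float64(d["tvec"]).ravel()
    return c,np.c_[n,np.ones(len(n))]@R
def atz(d,uv,z):
    c,r=rays(d,uv); z=np.broadcast_to(z,len(r)); return c+r*((z-c[2])/r[:,2])[:,None]
def tri(d1,u1,d2,u2):
    c1,r1=rays(d1,u1);c2,r2=rays(d2,u2);o=[]
    for a,b in zip(r1,r2):
        s=np.linalg.lstsq(np.c_[a,-b],c2-c1,rcond=None)[0]; p,q=c1+a*s[0],c2+b*s[1]
        o.append([*(p+q)/2,np.linalg.norm(p-q)])
    return np.array(o)
E
python3 - <<'E'
from h import *
for n in("scene","top"):
    d=grab(n,f"pics/{n}0.png"); c,_=rays(d,[[0,0]]); print(n,c,d["K"],d["k1"])
s=monitor.sense();print(s)
for n in("scene","top"):
    cv2.imwrite(f"pics/{n}0b.png",cv2.resize(cv2.imread(f"pics/{n}0.png"),(800,600),interpolation=cv2.INTER_CUBIC))
E
```

```text
scene [ 177.56201151 -438.01729125  693.42825136] [[398.11629814   0.         249.96258505]
 [  0.         398.11629814 191.26281119]
 [  0.           0.           1.        ]] 0.024633705804947743
top [ 474.68984062 -132.89138306 1015.37043507] [[458.49885409   0.         250.82593649]
 [  0.         458.49885409 186.16229962]
 [  0.           0.           1.        ]] 0.043492331937595476
{'time': 0.1, 'joint_pos': array([-8.09125753e+01,  1.87265341e+01, -1.10863348e+01,  6.02759428e+01,
       -1.20202533e-03,  8.23119490e+01]), 'qd': array([ 0.05258262, -0.13147092,  0.00383951, -0.02353889,  0.0136197 ,
       -0.07151317]), 'joint_efforts': array([ 9.84136168e-04, -4.44238722e+01,  2.63038623e+01,  7.91015307e-03,
       -1.02960814e-04, -1.96453072e-06]), 'eef_pos': array([ 158.66531545, -526.02263363,  205.49308352]), 'ee_rot': array([-1.79911826e+02, -1.06899540e-02,  1.67754684e+01]), 'contact_force': array([-0.30209282, -1.13192503, -0.26377582]), 'wrist_torque': array([ 0.04206793,  0.00713507, -0.01213283]), 'gripper_force': 0.0, 'gripper_width': 85.31060117115814}
```

View pics/scene0b.png

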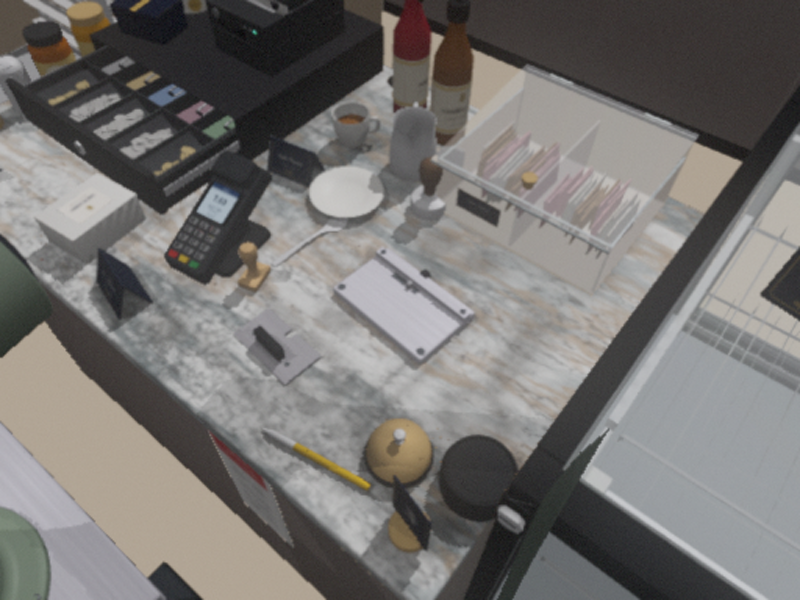

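View pics/top0b.png

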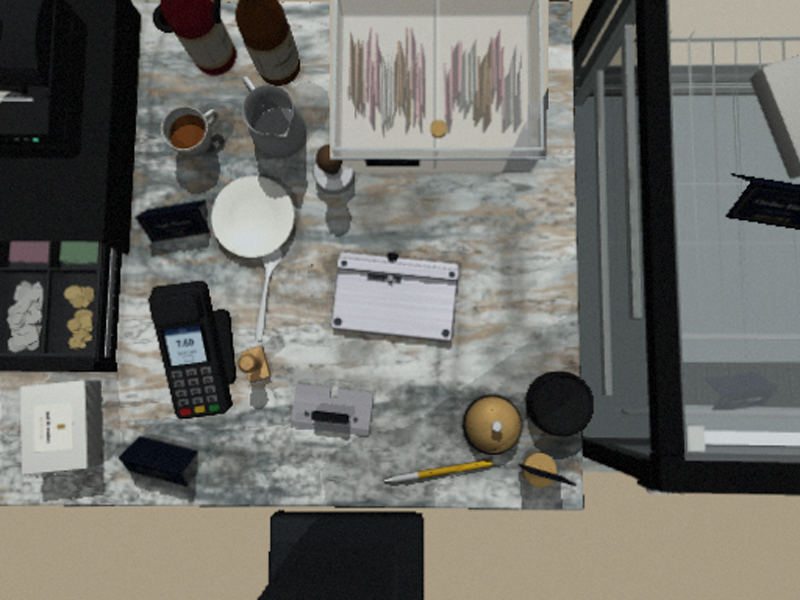

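The scene view (800x600) shows the holder near (403,305) and the blade near (280,345). In the top view the holder is at (395,297), the blade at (332,409) with its rib at (331,417), and the pin is near (390,280), left of the holder's middle. I'll zoom in on both next.

Run:
```python
import cv2,numpy as np
t=cv2.imread("pics/top0.png");s=cv2.imread("pics/scene0.png")
def z(im,x,y,w,h):
    o=cv2.resize(im[y:y+h,x:x+w],(400,300),interpolation=cv2.INTER_CUBIC)
    for i in range(0,w,10):
        cv2.putText(o,str(x+i),(int(i*400/w),8),0,.28,(0,0,255)); cv2.line(o,(int((i+.5)*400/w),10),(int((i+.5)*400/w),14),(0,0,255))
    for j in range(10,h,10):
        cv2.putText(o,str(y+j),(0,int((j+.5)*300/h)+3),0,.28,(0,0,255))
    return o
a=np.vstack([np.hstack([z(t,206,157,92,69),z(t,180,234,64,48)]),np.hstack([z(s,210,156,96,72),z(s,150,192,72,54)])])
cv2.imwrite("pics/z0.png",a)
```

```text
(no output)
```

View pics/z0.png

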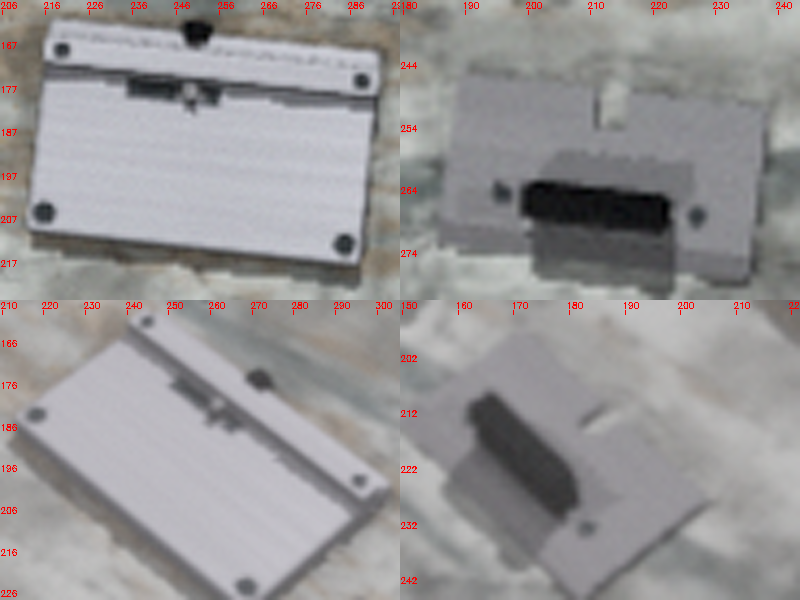

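The crops show the pin as a light square at top px (249.5,178.5), with its front about 1–2 px below, and at scene px (262,182). The blade's notch mouth is at top px (214,247), the rib runs (200,266)–(223,268), and the blade is turned a few degrees relative to the image. Next I'll fit the models to both views.

```bash
cat > fit.py <<'E'
from h import *
from scipy.optimize import least_squares
def fit(obs,x0,full=True):
    def T(p,X): 
        c,s=np.cos(p[3]),np.sin(p[3]); X=np.float64(X); return np.c_[c*X[:,0]-s*X[:,1]+p[0],s*X[:,0]+c*X[:,1]+p[1],X[:,2]+p[2]]
    f=lambda p:np.concatenate([(proj(d,T(p,[m for m,_ in o]))-[u for _,u in o]).ravel() for d,o in obs])
    r=least_squares(f,x0,loss="soft_l1",x_scale=[10,10,10,.1]); return r.x,f(r.x).reshape(-1,2)
E
python3 - <<'E'
from fit import *
t,s=load("pics/top0.npz"),load("pics/scene0.npz")
H=[(t,[((-55,85,14),(212.0,209.4)),((-55,-85,14),(288.5,217)),((55,85,14),(217.2,161.3)),((55,-85,14),(293.2,168.6))]),
(s,[((-55,85,14),(213.3,187)),((-55,-85,14),(268.5,226.7)),((55,-85,14),(302.6,201.4)),((55,85,14),(243,159.8))])]
p,r=fit(H,[540,-150,0,-.1]);print("holder",p.round(2),np.degrees(p[3]),"\n",r.round(1).tolist())
B=[(t,[((40,55,5),(189.3,245.7)),((40,-55,5),(238.5,250.5)),((6,25,29),(200.2,262.6)),((6,-25,29),(223,264.3)),((-6,-25,29),(222.7,270.8)),((-6,25,29),(199.6,268.4)),((40,0,5),(213.8,247.3))]),
(s,[((40,55,5),(172.2,198)),((40,-55,5),(205.6,227.4)),((-20,-55,2),(182.8,245.5)),((6,25,29),(166.4,208.5)),((6,-25,29),(181.5,226))])]
p2,r=fit(B,[430,-80,0,-.1]);print("blade",p2.round(2),np.degrees(p2[3]),"\n",r.round(1).tolist())
pin=tri(t,[[249.3,178.3]],s,[[262,182.3]])[0];print("pin",pin)
for P in(pin[:3],atz(t,[[249.3,178.3]],p[2]+23)[0],atz(s,[[262,182.3]],p[2]+23)[0]):
    d=P-p[:3];c,sn=np.cos(p[3]),np.sin(p[3]);print("pin in holder",c*d[0]+sn*d[1],-sn*d[0]+c*d[1],d[2])
E
```

```text
holder [ 5.9865e+02 -1.1881e+02 -1.1800e+01 -9.0000e-02] -4.9587254585337 
 [[-0.1, 0.5], [0.0, 0.1], [-0.1, -0.1], [-0.6, -0.5], [-1.4, -0.7], [0.0, 5.5], [0.4, -0.4], [3.7, 0.2]]
blade [ 4.2889e+02 -3.2360e+01 -6.5100e+00 -8.0000e-02] -4.841558337106219 
 [[0.1, -0.5], [0.7, -0.7], [-0.3, -0.1], [0.2, 0.4], [-0.1, -0.4], [-0.3, -0.2], [0.5, 0.2], [-0.9, -0.1], [-0.3, 0.5], [0.2, 1.4], [-0.6, 0.1], [0.1, -3.2]]
pin [ 621.57157552 -112.85395588   14.66336997    2.77253516]
pin in holder 22.32399617898952 7.916993234294328 26.46071341740511
pin in holder 21.79702562507467 8.975098379398304 23.00000000000002
pin in holder 25.517829994459476 8.874169885596375 23.00000000000002
```

Run:
```python
from fit import *
t,s=load("pics/top0.npz"),load("pics/scene0.npz")
H=[((-55,85,14),(212.0,209.4)),((-55,-85,14),(288.5,217)),((55,85,14),(217.2,161.3)),((55,-85,14),(293.2,168.6))]
B=[((40,55,5),(189.3,245.7)),((40,-55,5),(238.5,250.5)),((6,25,29),(200.2,262.6)),((6,-25,29),(223,264.3)),((-6,-25,29),(222.7,270.8)),((-6,25,29),(199.6,268.4)),((40,0,5),(213.8,247.3))]
im=[cv2.imread(f"pics/{n}0.png") for n in("scene","top")]
def tr(p,X): c,sn=np.cos(p[2]),np.sin(p[2]);X=np.float64(X);return np.c_[c*X[:,0]-sn*X[:,1]+p[0],sn*X[:,0]+c*X[:,1]+p[1],X[:,2]]
K=4
big=[cv2.resize(i,None,fx=K,fy=K,interpolation=cv2.INTER_CUBIC) for i in im]
for n,o,x0,ex in(("H",H,[598,-119,-.09],[[(-55,85,14),(-55,-85,14),(55,-85,14),(55,85,14)],[(30,85,23),(30,-85,23),(44,-85,23),(44,85,23)]]),("B",B,[429,-32,-.08],[[(-20,55,0),(-20,-55,0),(40,-55,5),(40,-5,5),(26,-5,5),(26,5,5),(40,5,5),(40,55,5)],[(6,25,29),(6,-25,29),(-6,-25,29),(-6,25,29)]])):
    X=[m for m,_ in o];U=np.array([u for _,u in o])
    f=lambda p:(proj(t,tr(p,X))-U).ravel()
    r=least_squares(f,x0,x_scale=[10,10,.1]);print(n,r.x,np.degrees(r.x[2]),r.fun.reshape(-1,2).round(1).tolist())
    for d,b in((s,big[0]),(t,big[1])):
        for e in ex: cv2.polylines(b,[((proj(d,tr(r.x,e))+.5)*K).round().astype(int)],True,(0,0,255) if n=="H" else (0,160,0),1)
a=big[0][145*K:250*K,145*K:310*K];b=big[1][155*K:285*K,180*K:300*K]
cv2.imwrite("pics/ov.png",cv2.resize(np.hstack([a,cv2.resize(b,None,fx=a.shape[0]/b.shape[0],fy=a.shape[0]/b.shape[0])]),None,fx=.75,fy=.75,interpolation=cv2.INTER_AREA))
print(cv2.imread("pics/ov.png").shape)
```

```text
H [ 5.97239990e+02 -1.19368302e+02 -9.27936080e-02] -5.316682106766768 [[-0.5, 0.5], [0.4, 0.6], [-0.2, -0.6], [0.2, -0.5]]
B [ 4.28691049e+02 -3.28444650e+01 -7.88069138e-02] -4.515303556926717 [[-0.2, -0.3], [0.7, -0.7], [-0.4, 0.2], [0.2, 0.5], [-0.1, -0.2], [-0.4, 0.1], [0.3, 0.3]]
(315, 786, 3)
```

View pics/ov.png

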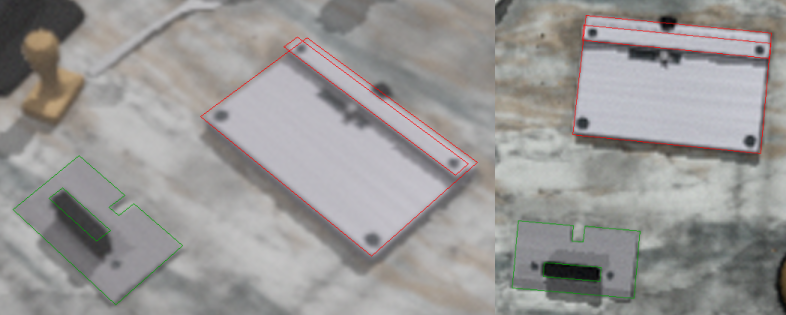

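The overlay from the top-only fit, with z = 0 and the heights from the text, also lands on the scene image within about 1 px. That confirms the heights: holder at (597.2,-119.4), yaw -5.3°; blade at (428.7,-32.8), yaw -4.5°. I'll move above the blade.

Request:
{"fn": "drive_tool", "kwargs": {
  "moves": "4.5 8.23 -1.6 0 0 6.87;4.5 8.23 -1.6 0 0 6.87;4.5 8.23 -1.6 0 0 6.87;4.5 8.23 -1.6 0 0 6.87;4.5 8.23 -1.6 0 0 6.87;4.5 8.23 -1.6 0 0 6.87;4.5 8.23 -1.6 0 0 6.87;4.5 8.23 -1.6 0 0 6.87;4.5 8.23 -1.6 0 0 6.87;4.5 8.23 -1.6 0 0 6.87;4.5 8.23 -1.6 0 0 6.87;4.5 8.23 -1.6 0 0 6.87",
  "fingers": 1,
  "newtons": 40
}}

```text
time: 1.6
eef_pos: [428.3, -33.9, 110.2]
ee_rot: [-180.0, 0.0, 85.4]
contact_force: [-0.0, -0.7, 0.2]
gripper_width: 85.2
gripper_force: 0.0
```

Run:
```python
from h import *
t=load("pics/top0.npz")
P=atz(t,[[249.3,178.3]],23)[0];a=np.radians(-5.3);d=P[:2]-[597.24,-119.37];print("pin",P,np.cos(a)*d[0]+np.sin(a)*d[1],-np.sin(a)*d[0]+np.cos(a)*d[1])
```

```text
pin [ 619.41750898 -112.00258758   23.        ] 21.402161226687063 9.384464044791843
```

Request:
{"fn": "drive_tool", "kwargs": {
  "moves": "0 0.01 -0.8 0 0 0;0 0.01 -1.4 0 0 0;0 0.01 -1.7 0 0 0;0 0.01 -1.7 0 0 0;0 0.01 -1.7 0 0 0"
}}

```text
time: 2.22
eef_pos: [429.2, -33.3, 9.0]
ee_rot: [179.9, 0.0, 85.4]
contact_force: [-0.2, -0.2, -0.4]
gripper_width: 85.2
gripper_force: 0.0
```

Request:
{"fn": "drive_tool", "kwargs": {
  "moves": "0 0 0 0 0 0;0 0 0 0 0 0;0 0 0 0 0 0;0 0 0 0 0 0;0 0 0 0 0 0;0 0 0 0 0 0;0 0 0 0 0 0;0 0 0 0 0 0",
  "fingers": 0,
  "newtons": 50
}}

```text
time: 3.22
eef_pos: [428.7, -32.2, 8.2]
ee_rot: [-180.0, -0.0, 85.5]
contact_force: [-0.1, -0.3, 0.6]
gripper_width: 0.2
gripper_force: 0.0
```

Width 0.2 mm means the fingers shut on nothing, so I'll look before moving again.

Run:
```python
from h import *
for n in("scene","top"): grab(n,f"pics/{n}1.png")
t=cv2.imread("pics/top1.png");s=cv2.imread("pics/scene1.png")
cv2.imwrite("pics/z1.png",np.hstack([cv2.resize(s[130:280,90:240],(400,400),interpolation=cv2.INTER_CUBIC),cv2.resize(t[200:320,150:270],(400,400),interpolation=cv2.INTER_CUBIC)]))
S=monitor.sense();print(S["joint_pos"],S["gripper_width"],S["gripper_force"])
```

```text
[-1.41524983e+01  2.12331251e+01 -4.27179150e+01  2.60515737e+01
  1.05145087e-04  8.03731882e+01] -0.0959290446191192 0.0
```

View pics/z1.png

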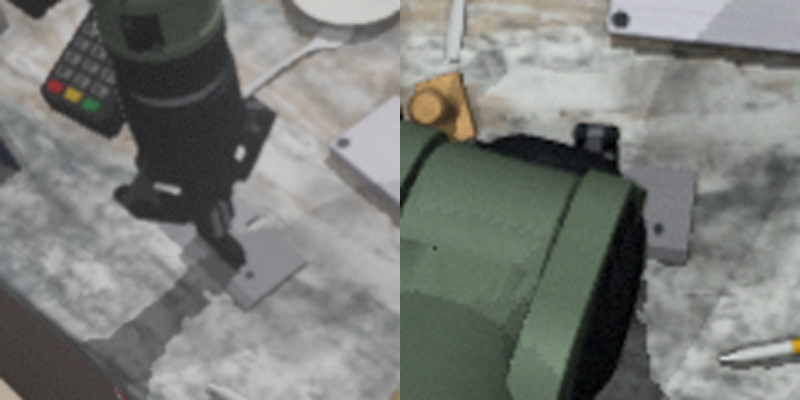

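The blade hasn't moved: its corner is still at top px (238,251). In the scene view the shut fingers stand at about crop (215,225), and the rib, dark at (225,250), looks to be beside or below them. I'll check where the reported TCP projects.

Run:
```python
from h import *
s=load("pics/scene1.npz");S=monitor.sense();print(S["eef_pos"],S["ee_rot"])
P=np.array([[428.7,-32.2,z] for z in(8,29,60)])
a=np.radians(-4.5);c,n=np.cos(a),np.sin(a)
rib=[[428.7+c*x-n*y,-32.8+n*x+c*y,z] for z in(5,29) for x,y in((6,25),(6,-25),(-6,-25),(-6,25))]
K=8
im=cv2.resize(s["pixels"],None,fx=K,fy=K,interpolation=cv2.INTER_CUBIC)
for p in proj(s,P): cv2.circle(im,tuple(((p+.5)*K).astype(int)),4,(0,0,255),-1)
q=((proj(s,rib)+.5)*K).astype(int)
for i in(0,4): cv2.polylines(im,[q[i:i+4]],True,(0,255,0) if i else (255,255,0),1)
cv2.imwrite("pics/z2.png",im[185*K:255*K,135*K:215*K])
```

```text
[428.75479419 -32.20907271   8.16438637] [-1.79997441e+02 -5.40764122e-04  8.54743135e+01]
```

View pics/z2.png

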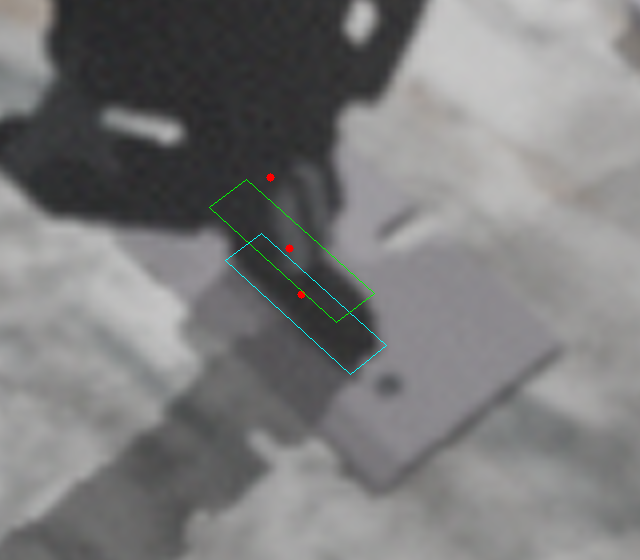

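The TCP projects onto the rib's middle, and the light finger seems to pass behind the rib, so the width reading may be misleading. A small lift will show whether the blade follows.

Request:
{"fn": "drive_tool", "kwargs": {
  "moves": "0 0 0.2 0 0 0;0 0 0.5 0 0 0;0 0 0.8 0 0 0;0 0 0.8 0 0 0;0 0 0.8 0 0 0"
}}

```text
time: 3.95
eef_pos: [428.6, -32.2, 56.1]
ee_rot: [180.0, 0.0, 85.5]
contact_force: [0.1, 0.2, -0.0]
gripper_width: -0.3
gripper_force: 0.0
```

Run:
```python
from h import *
for n in("scene","top"): grab(n,f"pics/{n}2.png")
t=cv2.imread("pics/top2.png");s=cv2.imread("pics/scene2.png")
cv2.imwrite("pics/z3.png",np.hstack([cv2.resize(s[170:260,125:215],(400,400),interpolation=cv2.INTER_CUBIC),cv2.resize(t[200:300,170:270],(400,400),interpolation=cv2.INTER_CUBIC)]))
S=monitor.sense();print(S)
```

```text
{'time': 4.05, 'joint_pos': array([-1.41528118e+01,  1.64451790e+01, -4.00362011e+01,  3.35790255e+01,
       -1.78320321e-03,  8.03721853e+01]), 'qd': array([ 0.02983786,  0.34525521, -0.05768998,  0.07850015, -0.01585394,
        0.06111504]), 'joint_efforts': array([ 5.97108621e-03, -3.54677224e+01,  1.93670833e+01, -1.18214049e-02,
        1.16361921e-04, -2.55928757e-05]), 'eef_pos': array([428.19241105, -32.08082318,  55.68004666]), 'ee_rot': array([-1.79940147e+02, -8.34458533e-03,  8.54749995e+01]), 'contact_force': array([-0.90159605, -0.58175548, -0.2799111 ]), 'wrist_torque': array([0.01871279, 0.02767378, 0.00528414]), 'gripper_force': 0.0, 'gripper_width': 0.07422104562797824}
```

View pics/z3.png

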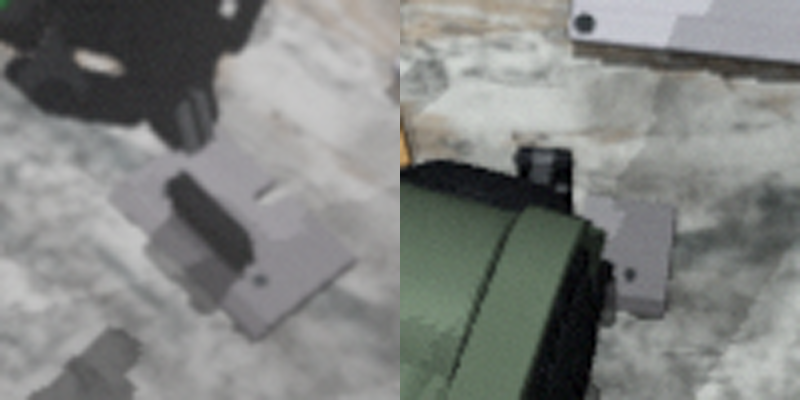

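Now it's clear: the blade is untouched, and the shut fingertips are at scene crop (182,145), about px (166,202). The reported TCP should be near px (169,208), so the fingertips aren't where the report puts them. I'll measure that offset.

Run:
```python
from h import *
s,t=load("pics/scene2.npz"),load("pics/top2.npz")
print("tcp in scene",proj(s,[[428.4,-32.1,56],[428.4,-32.1,76],[428.4,-7,56],[428.4+20,-32.1,56]]))
a=np.radians(-4.5)
for z in(80,100,120,140):
  for r in (40,57): print(z,r,proj(t,[[428.4+r*np.cos(a),-32.1+r*np.sin(a),z]]))
# crops: enlarge
K=8
A=cv2.resize(s["pixels"][150:220,110:185],None,fx=K,fy=K,interpolation=cv2.INTER_CUBIC)
g=cv2.cvtColor(A,cv2.COLOR_BGR2LAB);c=cv2.createCLAHE(4,(4,4));g[...,0]=c.apply(g[...,0]);A=cv2.cvtColor(g,cv2.COLOR_LAB2BGR)
for p in proj(s,[[428.4,-32.1,z] for z in(56,76,96)]): cv2.circle(A,tuple(((p+.5-[110,150])*K).astype(int)),4,(0,0,255),-1)
cv2.imwrite("pics/z4.png",A)
```

```text
tcp in scene [[168.43026141 207.89143462]
 [166.79886285 201.85176181]
 [159.5846339  201.31413927]
 [175.81918001 201.51883135]]
80 40 [[210.17745003 247.96042574]]
80 57 [[211.00289574 239.52025017]]
100 40 [[209.12234417 248.02301934]]
100 57 [[209.9684905  239.39874404]]
120 40 [[208.02008421 248.08843946]]
120 57 [[208.8879784  239.27184966]]
140 40 [[206.86743506 248.15688204]]
140 57 [[207.75820479 239.1392003 ]]
```

View pics/z4.png

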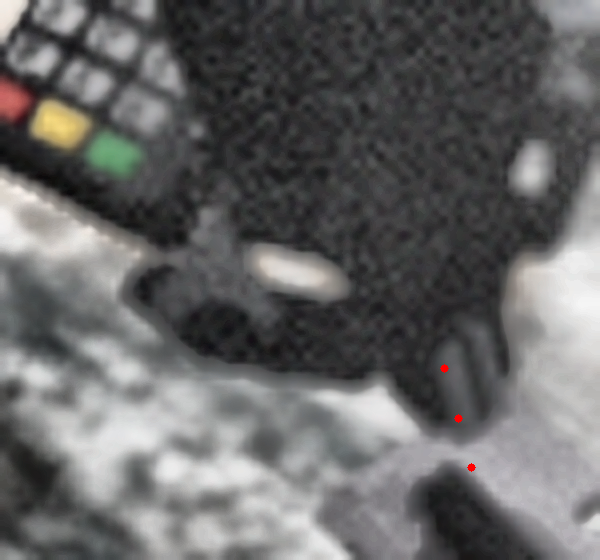

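The shut fingertips appear about 20 mm higher than the reported TCP: they match px (166.8,201.9), the axis point at z = 76. The x and y positions agree. So the fingers shut just above the rib. I'll reopen and go about 18 mm lower.

Request:
{"fn": "drive_tool", "kwargs": {
  "moves": "0 0 0 0 0 0;0 0 0 0 0 0;0 0 0 0 0 0;0 0 0 0 0 0;0 0 0 0 0 0;0 0 -0.4 0 0 0;0 0 -0.8 0 0 0;0 0 -0.95 0 0 0;0 0 -1.05 0 0 0;0 0 -1.1 0 0 0;0 0 -1.1 0 0 0",
  "fingers": 1
}}

```text
time: 5.42
eef_pos: [429.1, -32.3, -9.6]
ee_rot: [180.0, 0.0, 85.5]
contact_force: [0.2, 0.5, -0.2]
gripper_width: 85.4
gripper_force: 0.0
```

Request:
{"fn": "drive_tool", "kwargs": {
  "moves": "0 0 0 0 0 0;0 0 0 0 0 0;0 0 0 0 0 0;0 0 0 0 0 0;0 0 0 0 0 0;0 0 0 0 0 0;0 0 0 0 0 0;0 0 0 0 0 0",
  "fingers": 0,
  "newtons": 50
}}

```text
time: 6.42
eef_pos: [429.0, -32.3, -9.6]
ee_rot: [180.0, 0.0, 85.5]
contact_force: [-0.4, 0.4, 5.3]
gripper_width: 11.0
gripper_force: 49.8
```

The rib is gripped: width 11 mm, force 50 N. Next I'll lift and carry the blade to just in front of the holder's pin, turning to the holder's yaw.

Request:
{"fn": "drive_tool", "kwargs": {
  "moves": "0 0 0.3 0 0 0;0 0 0.7 0 0 0;0 0 0.9 0 0 0;0.6 -0.3 0.9 0 0 -0.04;1.2 -0.6 0.9 0 0 -0.08;1.8 -0.95 0.9 0 0 -0.08;2.15 -1.2 0.9 0 0 -0.08;2.24 -1.24 0.9 0 0 -0.08;2.24 -1.24 0.9 0 0 -0.08;2.24 -1.24 0.9 0 0 -0.08;2.24 -1.24 0.9 0 0 -0.08"
}}

```text
time: 7.8
eef_pos: [562.4, -106.0, 44.2]
ee_rot: [-180.0, -0.0, 84.7]
contact_force: [-0.3, -0.5, -1.3]
gripper_width: 10.4
gripper_force: 49.1
```

Run:
```python
from h import *
for n in("scene","top"): grab(n,f"pics/{n}3.png")
t=cv2.imread("pics/top3.png");s=cv2.imread("pics/scene3.png")
cv2.imwrite("pics/z5.png",np.hstack([cv2.resize(s[145:235,200:310],(440,360),interpolation=cv2.INTER_CUBIC),cv2.resize(t[150:240,205:295],(360,360),interpolation=cv2.INTER_CUBIC)]))
S=monitor.sense();print(S["eef_pos"],S["ee_rot"],S["contact_force"],S["wrist_torque"],S["gripper_width"])
```

```text
[ 562.78015942 -106.23071079   44.34071007] [-1.79994047e+02 -1.92863912e-03  8.46998656e+01] [-0.0396979   0.59924242 -1.98153116] [-0.06802295  0.03886595  0.01280202] 10.689921546139196
```

View pics/z5.png

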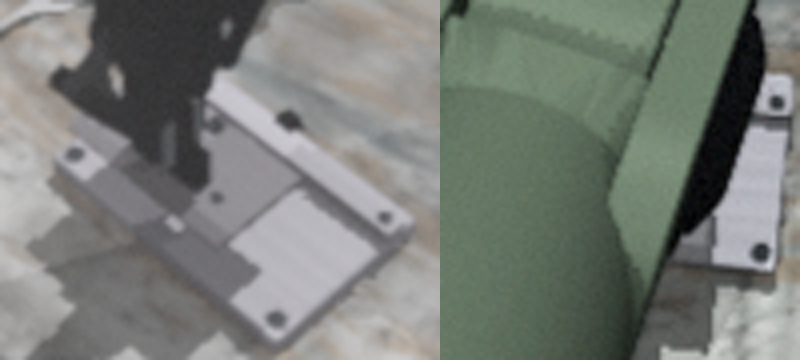

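The blade is held level over the bed, with its right back corner at scene px (276,191). The arm hides the pin from both cameras. I'll lower to just above the bed, then feel down.

Request:
{"fn": "drive_tool", "kwargs": {
  "moves": "0 0 -0.2 0 0 0;0 0 -0.4 0 0 0;0 0 -0.54 0 0 0;0 0 -0.58 0 0 0;0 0 -0.61 0 0 0;0 0 -0.62 0 0 0;0 0 -0.62 0 0 0;0 0 -0.62 0 0 0"
}}

```text
time: 8.9
eef_pos: [563.4, -106.7, 7.2]
ee_rot: [180.0, 0.0, 84.7]
contact_force: [-0.4, -0.3, -1.5]
gripper_width: 10.3
gripper_force: 49.1
```

Run:
```python
from h import *
s=load("pics/scene3.npz");a=np.radians(-5.3);c,n=np.cos(a),np.sin(a)
for q in((40,-55,5),(-20,-55,2)):
    print(proj(s,[[562.8+c*q[0]-n*q[1],-106.6+n*q[0]+c*q[1],53.9+q[2]]]))
s=load("pics/scene0.npz");S=monitor.sense();print(S["eef_pos"],S["contact_force"],S["wrist_torque"])
```

```text
[[274.89547187 188.46386037]]
[[254.2518123  206.44876569]]
[ 563.37375659 -106.67213394    7.24770897] [-0.43445708 -0.32733722 -1.48518636] [ 0.02026657  0.00420837 -0.02437427]
```

Request:
{"fn": "drive_tool", "kwargs": {
  "moves": "0 0 -0.01 0 0 0;0 0 -0.02 0 0 0;0 0 -0.03 0 0 0;0 0 -0.03 0 0 0;0 0 -0.03 0 0 0"
}}

```text
time: 9.52
eef_pos: [563.1, -106.6, 5.2]
ee_rot: [-180.0, -0.0, 84.7]
contact_force: [0.4, -1.0, -2.4]
gripper_width: 10.4
gripper_force: 49.0
```

Request:
{"fn": "drive_tool", "kwargs": {
  "moves": "0 0 -0.01 0 0 0;0 0 -0.01 0 0 0;0 0 -0.01 0 0 0"
}}

```text
time: 9.9
eef_pos: [563.2, -106.6, 4.6]
ee_rot: [-180.0, -0.0, 84.7]
contact_force: [0.1, 0.2, -2.1]
gripper_width: 10.4
gripper_force: 49.1
```

Request:
{"fn": "drive_tool", "kwargs": {
  "moves": "0 0 -0.01 0 0 0;0 0 -0.01 0 0 0;0 0 -0.01 0 0 0"
}}

```text
time: 10.28
eef_pos: [563.2, -106.6, 4.5]
ee_rot: [180.0, 0.0, 84.7]
contact_force: [-1.8, 0.8, 6.2]
gripper_width: 10.9
gripper_force: 50.0
```

Request:
{"fn": "drive_tool", "kwargs": {
  "moves": "0 0 -0.01 0 0 0;0 0 -0.01 0 0 0;0 0 -0.01 0 0 0"
}}

```text
time: 10.65
eef_pos: [563.2, -106.6, 4.4]
ee_rot: [180.0, 0.0, 84.7]
contact_force: [-3.5, 1.0, 10.3]
gripper_width: 10.6
gripper_force: 50.7
```

Request:
{"fn": "drive_tool", "kwargs": {
  "moves": "0 0 -0.01 0 0 0;0 0 -0.01 0 0 0;0 0 -0.01 0 0 0"
}}

```text
time: 11.02
eef_pos: [563.3, -106.6, 4.4]
ee_rot: [180.0, 0.0, 84.7]
contact_force: [-4.9, 1.5, 14.7]
gripper_width: 10.5
gripper_force: 51.3
```

Bed contact is clear, with a stiffness of about 7 N/mm. I'll ease off to a light touch and slide towards the fence.

Request:
{"fn": "drive_tool", "kwargs": {
  "moves": "0 0 0.025 0 0 0;0 0 0.025 0 0 0;0.03 -0.003 0.025 0 0 0;0.07 -0.007 0.025 0 0 0;0.11 -0.01 0.025 0 0 0;0.15 -0.014 0.025 0 0 0;0.18 -0.017 0.025 0 0 0;0.18 -0.017 0.025 0 0 0;0.18 -0.017 0.025 0 0 0"
}}

```text
time: 12.15
eef_pos: [570.5, -107.2, 4.4]
ee_rot: [-179.7, 0.0, 84.7]
contact_force: [-11.3, 1.0, 14.0]
gripper_width: 10.5
gripper_force: 51.2
```

Request:
{"fn": "drive_tool", "kwargs": {
  "moves": "0.01 -0.001 0 0 0 0;0.02 -0.002 0 0 0 0;0.02 -0.002 0 0 0 0"
}}

```text
time: 12.52
eef_pos: [570.5, -107.3, 4.4]
ee_rot: [-179.5, 0.0, 84.7]
contact_force: [-13.7, 1.9, 17.6]
gripper_width: 10.5
gripper_force: 51.6
```

Request:
{"fn": "drive_tool", "kwargs": {
  "moves": "0.01 -0.001 0 0 0 0;0.02 -0.002 0 0 0 0;0.02 -0.002 0 0 0 0"
}}

```text
time: 12.9
eef_pos: [570.4, -107.3, 4.4]
ee_rot: [-179.4, 0.0, 84.7]
contact_force: [-16.5, 1.6, 19.1]
gripper_width: 10.4
gripper_force: 52.0
```

Blocked at TCP x of about 570.5 with the force rising to 16 N, and earlier than I expected. I'll back off at once and take stock.

Request:
{"fn": "drive_tool", "kwargs": {
  "moves": "-0.1 0.01 0 0 0 0;-0.16 0.015 0.02 0 0 0;-0.16 0.015 0.04 0 0 0;-0.16 0.015 0.04 0 0 0;-0.16 0.015 0.04 0 0 0"
}}

```text
time: 13.52
eef_pos: [566.9, -107.0, 6.5]
ee_rot: [-180.0, -0.0, 84.7]
contact_force: [-0.2, 0.5, -1.2]
gripper_width: 10.4
gripper_force: 49.1
```

Run:
```python
from h import *
d=grab("scene","pics/scene4.png");grab("top","pics/top4.png");S=monitor.sense();print(S["eef_pos"],S["ee_rot"],S["contact_force"],S["wrist_torque"],S["gripper_width"])
s=d["pixels"];K=7
im=cv2.resize(s,None,fx=K,fy=K,interpolation=cv2.INTER_CUBIC)
a=np.radians(-5.3);c,n=np.cos(a),np.sin(a)
def tr(o,X): X=np.float64(X);return np.c_[c*X[:,0]-n*X[:,1]+o[0],n*X[:,0]+c*X[:,1]+o[1],X[:,2]+o[2]]
e=S["eef_pos"]
for o,X,col in(((597.24,-119.37,0),[(30,85,14),(30,-85,14),(30,-85,23),(30,85,23)],(0,0,255)),((597.24,-119.37,0),[(-55,85,14),(-55,-85,14),(55,-85,14),(55,85,14)],(0,0,255)),((e[0],e[1]-.5,e[2]+9.6),[(-20,55,0),(-20,-55,0),(40,-55,5),(40,-5,5),(26,-5,5),(26,5,5),(40,5,5),(40,55,5)],(0,220,0))):
    cv2.polylines(im,[((proj(d,tr(o,X))+.5)*K).astype(int)],True,col,1)
cv2.imwrite("pics/z6.png",im[148*K:232*K,205*K:310*K])
```

```text
[ 566.83537319 -106.96065201    6.53679025] [-1.79994852e+02 -1.80979034e-03  8.46751779e+01] [-0.38766931 -0.14614807 -2.12462556] [-0.00288754 -0.01099473 -0.03069093] 10.532051566533903
```

View pics/z6.png

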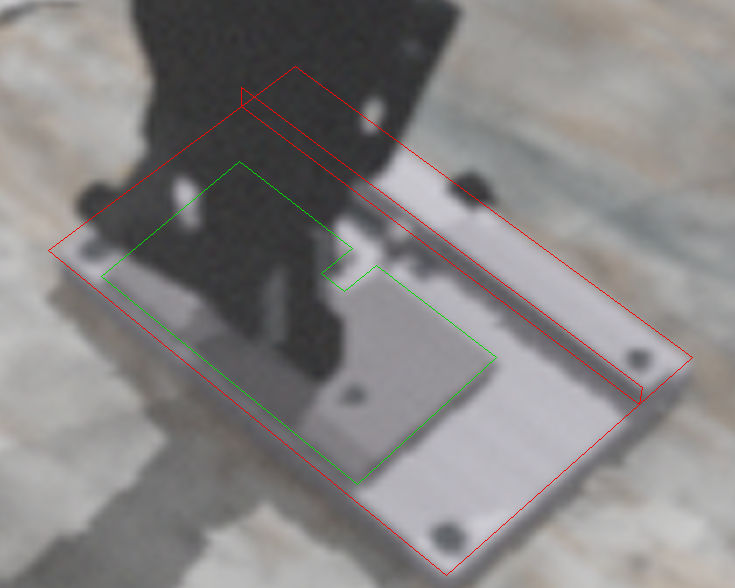

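This view shows the pin at crop (400,230) and the notch mouth at about (365,265). Sliding along +x heads straight at the pin, which is still about 15 mm away. The force ratio Fx/Fz stayed near 0.85 throughout, so I was jammed by friction on the bed, not touching the pin. I'll slide while hovering about 1 mm up instead.

Request:
{"fn": "drive_tool", "kwargs": {
  "moves": "0 0 -0.01 0 0 0;0.03 -0.003 -0.01 0 0 0;0.06 -0.006 -0.01 0 0 0;0.09 -0.009 -0.01 0 0 0;0.12 -0.011 -0.01 0 0 0;0.12 -0.011 -0.01 0 0 0;0.12 -0.011 -0.01 0 0 0"
}}

```text
time: 14.5
eef_pos: [573.9, -107.6, 6.0]
ee_rot: [-180.0, -0.0, 84.7]
contact_force: [-0.2, 0.3, -2.1]
gripper_width: 10.7
gripper_force: 49.1
```

Request:
{"fn": "drive_tool", "kwargs": {
  "moves": "0.015 -0.0015 0 0 0 0;0.03 -0.003 0 0 0 0;0.03 -0.003 0 0 0 0"
}}

```text
time: 14.88
eef_pos: [575.9, -107.8, 6.1]
ee_rot: [180.0, 0.0, 84.7]
contact_force: [-0.1, 0.2, -2.4]
gripper_width: 10.7
gripper_force: 49.1
```

Request:
{"fn": "drive_tool", "kwargs": {
  "moves": "0.01 -0.001 0 0 0 0;0.02 -0.002 0 0 0 0;0.02 -0.002 0 0 0 0"
}}

```text
time: 15.25
eef_pos: [577.0, -108.0, 6.1]
ee_rot: [180.0, 0.0, 84.7]
contact_force: [1.0, -0.4, -2.1]
gripper_width: 10.7
gripper_force: 49.1
```

Free. It was friction. I'll continue in about 1 mm steps.

Request:
{"fn": "drive_tool", "kwargs": {
  "moves": "0.01 -0.001 0 0 0 0;0.02 -0.002 0 0 0 0;0.02 -0.002 0 0 0 0"
}}

```text
time: 15.62
eef_pos: [578.2, -108.1, 6.1]
ee_rot: [180.0, 0.0, 84.7]
contact_force: [0.2, -0.6, -1.5]
gripper_width: 10.8
gripper_force: 49.1
```

Request:
{"fn": "drive_tool", "kwargs": {
  "moves": "0.01 -0.001 0 0 0 0;0.02 -0.002 0 0 0 0;0.02 -0.002 0 0 0 0"
}}

```text
time: 16.0
eef_pos: [579.4, -108.2, 6.1]
ee_rot: [180.0, 0.0, 84.7]
contact_force: [-0.5, -0.2, -1.7]
gripper_width: 10.7
gripper_force: 49.1
```

Request:
{"fn": "drive_tool", "kwargs": {
  "moves": "0.01 -0.001 0 0 0 0;0.02 -0.002 0 0 0 0;0.02 -0.002 0 0 0 0"
}}

```text
time: 16.38
eef_pos: [580.6, -108.3, 6.1]
ee_rot: [180.0, 0.0, 84.7]
contact_force: [0.2, 0.4, -1.2]
gripper_width: 10.7
gripper_force: 49.1
```

Request:
{"fn": "drive_tool", "kwargs": {
  "moves": "0.01 -0.001 0 0 0 0;0.02 -0.002 0 0 0 0;0.02 -0.002 0 0 0 0"
}}

```text
time: 16.75
eef_pos: [581.9, -108.4, 6.1]
ee_rot: [180.0, 0.0, 84.7]
contact_force: [0.7, 0.5, -1.8]
gripper_width: 10.3
gripper_force: 49.1
```

Request:
{"fn": "drive_tool", "kwargs": {
  "moves": "0.01 -0.001 0 0 0 0;0.02 -0.002 0 0 0 0;0.02 -0.002 0 0 0 0"
}}

```text
time: 17.12
eef_pos: [583.0, -108.5, 6.1]
ee_rot: [180.0, 0.0, 84.7]
contact_force: [-0.1, 0.1, -1.4]
gripper_width: 11.1
gripper_force: 49.1
```

Request:
{"fn": "drive_tool", "kwargs": {
  "moves": "0.01 -0.001 0 0 0 0;0.02 -0.002 0 0 0 0;0.02 -0.002 0 0 0 0"
}}

```text
time: 17.5
eef_pos: [584.2, -108.7, 6.1]
ee_rot: [180.0, 0.0, 84.7]
contact_force: [0.6, 0.3, -1.4]
gripper_width: 10.4
gripper_force: 49.1
```

Request:
{"fn": "drive_tool", "kwargs": {
  "moves": "0.01 -0.001 0 0 0 0;0.02 -0.002 0 0 0 0;0.02 -0.002 0 0 0 0"
}}

```text
time: 17.88
eef_pos: [585.4, -108.8, 6.1]
ee_rot: [180.0, 0.0, 84.7]
contact_force: [-0.5, 0.2, -1.1]
gripper_width: 10.0
gripper_force: 49.1
```

Request:
{"fn": "drive_tool", "kwargs": {
  "moves": "0.01 -0.001 0 0 0 0;0.02 -0.002 0 0 0 0;0.02 -0.002 0 0 0 0"
}}

```text
time: 18.25
eef_pos: [586.6, -108.9, 6.1]
ee_rot: [180.0, 0.0, 84.7]
contact_force: [-1.1, 0.1, -2.0]
gripper_width: 10.5
gripper_force: 49.1
```

Request:
{"fn": "drive_tool", "kwargs": {
  "moves": "0.01 -0.001 0 0 0 0;0.01 -0.001 0 0 0 0;0.01 -0.001 0 0 0 0"
}}

```text
time: 18.62
eef_pos: [587.2, -109.0, 6.1]
ee_rot: [-180.0, 0.0, 84.7]
contact_force: [-0.3, 0.4, -1.6]
gripper_width: 10.2
gripper_force: 49.1
```

Request:
{"fn": "drive_tool", "kwargs": {
  "moves": "0.01 -0.001 0 0 0 0;0.01 -0.001 0 0 0 0;0.01 -0.001 0 0 0 0"
}}

```text
time: 19.0
eef_pos: [587.8, -109.0, 6.1]
ee_rot: [180.0, 0.0, 84.7]
contact_force: [-0.1, 0.6, -2.8]
gripper_width: 10.4
gripper_force: 49.1
```

Request:
{"fn": "drive_tool", "kwargs": {
  "moves": "0.01 -0.001 0 0 0 0;0.01 -0.001 0 0 0 0;0.01 -0.001 0 0 0 0"
}}

```text
time: 19.38
eef_pos: [588.3, -109.1, 6.1]
ee_rot: [-180.0, 0.0, 84.7]
contact_force: [-0.2, 0.8, -2.4]
gripper_width: 10.6
gripper_force: 49.1
```

Request:
{"fn": "drive_tool", "kwargs": {
  "moves": "0.01 -0.001 0 0 0 0;0.01 -0.001 0 0 0 0;0.01 -0.001 0 0 0 0"
}}

```text
time: 19.75
eef_pos: [588.3, -109.1, 6.0]
ee_rot: [-179.9, 0.0, 84.7]
contact_force: [-3.8, -0.6, 0.6]
gripper_width: 10.6
gripper_force: 49.4
```

Request:
{"fn": "drive_tool", "kwargs": {
  "moves": "0.01 -0.001 0 0 0 0;0.01 -0.001 0 0 0 0;0.01 -0.001 0 0 0 0"
}}

```text
time: 20.12
eef_pos: [588.3, -109.0, 5.9]
ee_rot: [-179.9, 0.0, 84.7]
contact_force: [-5.6, 0.8, 2.6]
gripper_width: 10.4
gripper_force: 49.6
```

Request:
{"fn": "drive_tool", "kwargs": {
  "moves": "0.01 -0.001 0 0 0 0;0.01 -0.001 0 0 0 0;0.01 -0.001 0 0 0 0"
}}

```text
time: 20.5
eef_pos: [588.3, -109.0, 5.8]
ee_rot: [-179.8, 0.0, 84.7]
contact_force: [-6.3, 0.7, 2.8]
gripper_width: 10.6
gripper_force: 49.7
```

Request:
{"fn": "drive_tool", "kwargs": {
  "moves": "0.01 -0.001 0 0 0 0;0.01 -0.001 0 0 0 0;0.01 -0.001 0 0 0 0"
}}

```text
time: 20.88
eef_pos: [588.3, -109.0, 5.8]
ee_rot: [-179.7, 0.0, 84.7]
contact_force: [-7.8, -0.6, 4.2]
gripper_width: 10.7
gripper_force: 49.9
```

The blade met the fence at TCP x = 588.3, as predicted, with the pin in the notch. I'll ease the push off and lower it the last millimetre.

Request:
{"fn": "drive_tool", "kwargs": {
  "moves": "-0.03 0.003 0 0 0 0;-0.036 0.003 0 0 0 0;-0.036 0.003 -0.01 0 0 0;-0.036 0.003 -0.015 0 0 0;-0.036 0.003 -0.02 0 0 0;-0.036 0.003 -0.02 0 0 0"
}}

```text
time: 21.62
eef_pos: [588.3, -109.0, 4.9]
ee_rot: [-180.0, -0.0, 84.7]
contact_force: [-3.7, 0.5, 0.3]
gripper_width: 10.7
gripper_force: 49.6
```

Request:
{"fn": "drive_tool", "kwargs": {
  "moves": "0 0 -0.01 0 0 0;0 0 -0.01 0 0 0;0 0 -0.01 0 0 0"
}}

```text
time: 22.0
eef_pos: [588.3, -109.0, 4.5]
ee_rot: [-180.0, -0.0, 84.7]
contact_force: [-4.8, -0.1, 3.3]
gripper_width: 10.5
gripper_force: 49.7
```

The blade is down on the bed, lightly against the fence. I'll open the fingers partway, because fully open they could reach the fence.

Request:
{"fn": "drive_tool", "kwargs": {
  "moves": "0 0 0 0 0 0;0 0 0 0 0 0;0 0 0 0 0 0;0 0 0 0 0 0;0 0 0 0 0 0",
  "fingers": 0.35
}}

```text
time: 22.62
eef_pos: [588.7, -109.1, 4.3]
ee_rot: [180.0, -0.0, 84.7]
contact_force: [-1.4, 0.2, 0.2]
gripper_width: 29.6
gripper_force: 0.0
```

Request:
{"fn": "drive_tool", "kwargs": {
  "moves": "0 0 0.3 0 0 0;0 0 0.8 0 0 0;0 0 1.5 0 0 0;0 0 2 0 0 0;-1 0 2 0 0 0;-2 0 2 0 0 0;-3 0 2 0 0 0;-3 0 2 0 0 0;-3 0 2 0 0 0"
}}

```text
time: 23.75
eef_pos: [410.0, -109.8, 125.7]
ee_rot: [179.8, 0.1, 84.7]
contact_force: [0.4, 0.1, 0.7]
gripper_width: 29.8
gripper_force: 0.0
```

Run:
```python
from h import *
d=grab("scene","pics/scene5.png");t=grab("top","pics/top5.png");S=monitor.sense();print(S["time"],S["eef_pos"],S["contact_force"],S["gripper_width"])
cv2.imwrite("pics/z7.png",np.hstack([cv2.resize(d["pixels"][145:235,200:310],(440,360),interpolation=cv2.INTER_CUBIC),cv2.resize(t["pixels"][150:240,205:295],(360,360),interpolation=cv2.INTER_CUBIC)]))
```

```text
23.85 [ 410.71228092 -109.87321934  125.3238696 ] [ 0.37182913 -0.74878931 -0.42310804] 29.763857107941472
```

View pics/z7.png

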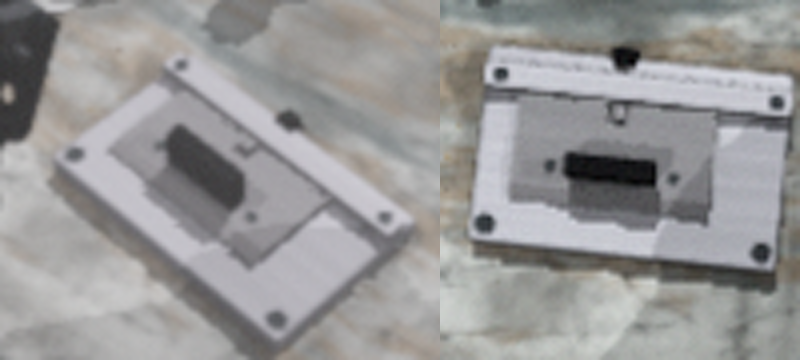

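The blade lies flat with the pin in the notch (top crop (617,108)) and its back edge along the fence. The gripper is clear, so I'm handing in.

```bash
python3 -c "
from workcell import job
print(job.job_done())"
```

```text
the job is handed in; nothing more can be done
None
```

The blade lies flat in the holder with its notch over the pin and its back edge against the fence, the gripper is clear of it, and the job was handed in at about 24 s; the hand-in returned no verdict.

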